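Open the flux jar's safety cap

TASK

Open the flux jar: squeeze both black tabs of its orange safety cap with a light, centred grip, unscrew it counter-clockwise until you feel it meet its stop, and lift it straight off without ever forcing it (no hard turning against the stop, no pulling or shoving while it is held). Then set the cap down gently, right way up, in the middle of the blue tray and let go of it; leave everything else where it stands.

Things in the scene. Friction and masses are not known exactly. Their poses are not given: they have to be found in the camera images.
- cap_center (a point): Centre of the orange squeeze-and-turn cap on the flux jar: on its axis, half-way up its 40 mm. z is its axis, up. The round orange body is 46 mm across. Two black tabs, 24 mm wide along x, stand out on its +y and -y sides, from 10 to 40 mm above its underside; their flat outer faces are 62 mm apart at rest, 50 mm fully squeezed. On a flat floor the cap stands upright on its underside. Mass 70 to 105 g.
- tab_left (a joint): How far the +y tab is pressed in, m: 0 at rest, 0.006 fully in. Each tab is sprung: 4.5 N to start moving, 13.5 N fully in. Both must be in by more than about 4.5 mm for the cap to turn; if let out, they catch again in the jar's ring of teeth.
- tab_right (a joint): The same for the tab on the -y side. A grip of 20 to 30 N is ample; a much harder or off-centre grip shoves the cap against the neck.
- cap: The same cap; origin on its axis at its underside, 77 mm above the bench while on the jar; axes as cap_center. Squeezed, it turns counter-clockwise seen from above on a bayonet, nearly freely, to a springy stop (3.5 N m/rad) met 35 to 85 degrees from its start: how far differs, is hidden, must be felt. Over 40 N between cap and jar (0.5 N m on the stop, a pull or shove) breaks it.
- neck_top (a point): Centre of the top of the jar's neck (hidden under the cap), 103 mm above the bench. The neck is 24 mm across and reaches 26 mm up inside the cap, with sideways play of about 2.5 mm. Where the cap touches the stop, and up to 4 degrees short of that or beyond it, the cap lifts straight off; anywhere else the bayonet holds it down firmly. Its axes are the jar's.
- jar: White flux jar with a yellow band, 72 mm across, clamped in a black nest 96 mm square fixed to the bench. Origin at the centre of the nest's underside, z up. The flat shoulder is 75 mm above the bench; on it a ring of small upright teeth, 63 mm across, reaches 6 mm above the cap's underside: keep fingertips above that. At the start the cap's x axis is within 4 degrees of the jar's.
- tray: blue square tray fixed to the bench, 140 x 140 mm outside, walls 4 mm thick and 14 mm high, floor 4 mm thick; origin at the centre of its underside
- tray_in (a point): centre of the tray's inner floor
- solvent_bottle: bystander: white bottle with a red cap, 52 mm across, 140 mm tall; origin at its underside
- tip_cleaner: bystander: round steel tin with brass wool, 48 mm across, 30 mm tall; origin at its underside
- solder_reel: bystander: grey reel of solder wire standing on its flange, 54 mm across, 35 mm tall; origin at its underside
- screwdriver: bystander: red-handled screwdriver, 170 mm long, lying along its own x
- screw_bin: bystander: open yellow screw bin, 100 x 90 x 45 mm; origin at its underside
- tape_roll: bystander: yellow roll of tape lying flat, 80 mm across, 24 mm tall; origin at its underside
- multimeter: bystander: yellow multimeter lying flat, 150 x 75 x 41 mm; origin at its underside
Not all that is in view belongs to the job. What is shaped like the cap but purple is not meant. Leave any red look-alike of the jar alone.

How it is judged:
By the outcome, as a careful person would: the job done as asked, in the order asked, and still so for the second after the job is handed in, with the robot touching nothing.
It also fails if it takes over 67 s, if anything falls off the work surface, if the arm or the gripper's body presses on something with over 40 N, if the wrist force passes 120 N, or if a joint passes its speed limit or range.

ROBOT

A 6-joint arm with a two-finger parallel gripper is mounted at the origin on the work surface. World frame = base frame: x ahead of the robot, y to its left, z up, the work surface at z = 0. Lengths are in m, angles in rad, forces in N, time in s.
With the tool pointing down it reaches from about 0.3 to 0.775 m from the base axis. Payload 14.6 kg.
Tool frame: the origin (TCP) lies on the centre line of the jaws, within the pads' length; the fingertips stand 25 mm ahead of it and the grasp point (between the pads) lies 6 mm ahead of it (ctrl.tip_reach is the distance from the TCP to the fingertips, in m); z points along the fingers, y is the line along which they close (so a half turn about z gives the same grasp; the last joint's range is limited). The gripper opens to 94 mm and grips with 3 to 60 N. Pads are 16 mm wide; open, the fingers measure 119 mm over their backs; the gripper's body (75 mm by 177 mm) begins 78 mm behind the grasp point.
Start: joints at [1.153, 0.3, 1.521, -0, 1.321, -0.067], TCP at [0.189, 0.516, 0.23] pointing down, gripper open.
Joint ranges: [-3.03, 3.03], [-0.79, 2.21], [0.23, 2.52], [-1.04, 4.18], [0, 3.07], [-2.55, 2.55]. Speed limits (rad/s): [2.22, 2.22, 2.57, 3.14, 3.14, 3.14].

INTERFACE

Orientations are given as [roll, pitch, yaw] about the fixed x, y, z axes, in that order (R = Rz(yaw) Ry(pitch) Rx(roll)).
In Python, from station import ctrl gives the robot as it stands. The module is installed in compiled form; this text tells all that it offers.
- The arm moves only by the tool apply_moves, never from a script. Its argument "deltas" is a list of rows, each a list of 7 numbers: the closure in counts, from 0 (fully open) to 255 (shut), then the shift along the world's x, y, z in cm, then the turn, a rotation vector about the world's x, y, z in rad. In form: [[jaw, tx, ty, tz, ax, ay, az], ...]. A call has 1 to 10 rows; each row shifts and turns the commanded pose from where the row before left it; what a row does not reach is not made up. A row lasts 1/10 s, in which the tool goes at most 50 mm and 8.59 degrees, less where a joint would pass 70% of its speed; a pose out of reach is approached as far as the arm can. A call with a gripper value outside its range is refused whole. The fingers move at their own pace and stop on an object; "grip_force" is the grip in N (left out, the last holds). Time passes only in rows, so rows that do not move let the fingers close. It gives the time, the measured TCP pose, the force, the opening and the grip force at its end, in the units of the state.
- ctrl.get_obs(): the state, without advancing time (a new reading comes with each control period).
- ctrl.camera(name): name is "scene" or "top" or "wrist"; returns a dict with "img" (420x560x3 uint8, red, green, blue), "K" (3x3 intrinsics, pixels), "k1" (the pictures are not rectified: a ray, as slopes to the right and down, at radius r is drawn at 1 + k1 r^2 times it, then the intrinsics apply), "pose" (4x4, takes a point from camera to world coordinates); the wrist camera has in their place "hand_eye" (4x4, takes a point from camera to tool coordinates, whose origin is the TCP and whose axes are the flange's). Camera axes: x right, y up, looking along -z (the intrinsics and any distortion apply to the point x, -y, -z); pixel columns grow to the right and rows downward; lengths in m; the calibration is good to about 2 mm. A picture is of the moment at which its call begins: read the wrist's pose just before it. There is no depth.
- ctrl.hand_in(): hands the job in; it is judged then, once.
The state is a dict: "time_s": time; "qpos": joint angles; "joint_vel": joint speeds; "tau": joint torques, N m; "ee_pos": TCP position; "eef_rot": TCP orientation; "force": force on the tool from outside, world axes, zero at the start; "moment": the same for the moment, N m; "grip_width": finger opening in m; "grip_force": force on a finger pad.
Only numpy, scipy, OpenCV 4.12 (cv2) and the standard library are available. Lean on these libraries where they do the work, as an engineer would, in place of code of your own. Each camera call takes 0.05 s, during which the arm holds its last target. There are 200 camera calls.

## Working session

There is one attempt and no reset: what is moved stays moved. The work goes in short steps, Python scripts to look and compute and a tool call to move; the robot and the scene stay as the last step left them, time stands still between calls to the robot, and variables do not carry over. Pictures are saved under pics/ and viewed, at most 10 in all, crops included, and the job is handed in when it is done.

Besides the shell and the picture viewer there is one more tool, called after "Call:" by a JSON object that holds its "api" and its "payload". apply_moves: Moves the arm, as the interface text tells. Its arguments: {"type":"object","properties":{"deltas":{"type":"array"},"grip_force":{"type":"number"}},"required":["deltas"]}

```bash
mkdir -p pics; cat > h.py <<'E'
import numpy as np, cv2
from station import ctrl
from scipy.spatial.transform import Rotation as R
def get(name):
    o=ctrl.get_obs(); c=ctrl.camera(name)
    if name=="wrist":
        r=np.array(o["eef_rot"]); T=np.eye(4); T[:3,:3]=r if r.shape==(3,3) else R.from_euler("xyz",r).as_matrix(); T[:3,3]=o["ee_pos"]
        c["pose"]=T@c["hand_eye"]
    return c
def ray(c,px):
    k=np.array([c["k1"],0,0,0],float)
    # r^2 model with undistorted r -> same as OpenCV k1
    u=cv2.undistortPoints(np.array(px,float).reshape(-1,1,2),np.array(c["K"],float),k).reshape(-1,2)
    d=np.c_[u[:,0],-u[:,1],-np.ones(len(u))]@c["pose"][:3,:3].T
    return c["pose"][:3,3],d
def plane(c,px,z):
    o,d=ray(c,px); return o+d*((z-o[2])/d[:,2])[:,None]
def blobs(c,lo,hi,amin=40):
    h=cv2.cvtColor(c["img"],cv2.COLOR_RGB2HSV); m=cv2.inRange(h,np.array(lo),np.array(hi))
    m=cv2.morphologyEx(m,cv2.MORPH_OPEN,np.ones((3,3)))
    cs,_=cv2.findContours(m,cv2.RETR_EXTERNAL,cv2.CHAIN_APPROX_NONE)
    return m,sorted([k for k in cs if cv2.contourArea(k)>amin],key=cv2.contourArea,reverse=True)
def save(c,n): cv2.imwrite("pics/"+n,c["img"][:,:,::-1])
E
python3 - <<'E'
from h import *
print(ctrl.get_obs())
t=get("top");s=get("scene")
cv2.imwrite("pics/a.png",cv2.resize(t["img"],(800,600))[:,:,::-1]); cv2.imwrite("pics/b.png",cv2.resize(s["img"],(800,600))[:,:,::-1])
for n,c in(("top",t),("scene",s)):
    print(n,c["pose"][:3,3],c["K"][0],c["k1"])
    for nm,lo,hi in(("orange",(5,150,120),(18,255,255)),("blue",(100,120,60),(125,255,255))):
        for k in blobs(c,lo,hi)[1]: print(nm,cv2.contourArea(k),cv2.minAreaRect(k))
E
```

```text
{'time_s': 0.0, 'qpos': array([ 1.15343635e+00,  3.00491960e-01,  1.52160959e+00, -2.58308220e-05,
        1.32068268e+00, -6.65561345e-02]), 'joint_vel': array([ 0.00056975, -0.00086732, -0.00170271,  0.00129684, -0.00111528,
        0.00054546]), 'tau': array([ 1.77947327e-04, -5.31790280e+01, -3.52749324e+01,  7.08754733e-02,
        2.42581952e-02, -9.21481796e-05]), 'ee_pos': array([0.18889681, 0.51628712, 0.22986281]), 'eef_rot': array([-3.14040205e+00, -5.42839505e-05,  2.79079519e+00]), 'force': array([-0.58176266,  0.04355519, -0.46062974]), 'moment': array([0.05299148, 0.01770817, 0.00668867]), 'grip_force': 0.0, 'grip_width': 0.09410683274856807}
top [0.2761321  0.00502681 1.33039802] [539.87855075   0.         272.3445824 ] 0.04980710408428757
orange 136.0 ((197.5, 227.0), (18.0, 19.0), 90.0)
blue 3657.0 ((452.4493408203125, 84.63150024414062), (64.8814468383789, 70.43318939208984), 87.87889862060547)
blue 3182.5 ((327.6313781738281, 229.66220092773438), (58.198516845703125, 57.111175537109375), 21.250505447387695)
blue 2754.5 ((338.5, 89.0), (66.0, 43.0), 90.0)
blue 2659
[... 828 characters left out ...]
 15.0), (30.0, 51.0), 90.0)
blue 660.5 ((542.6204223632812, 176.82969665527344), (14.510583877563477, 90.81782531738281), 28.92642593383789)
blue 358.0 ((437.0, 43.0), (36.319610595703125, 18.23332405090332), 17.10272979736328)
blue 225.0 ((498.98480224609375, 192.38206481933594), (9.061933517456055, 30.899707794189453), 31.32869529724121)
blue 178.5 ((532.9371337890625, 122.76068115234375), (10.156583786010742, 34.42511749267578), 13.570433616638184)
blue 142.5 ((111.71697998046875, 287.5094299316406), (6.868027210235596, 27.472108840942383), 74.05460357666016)
blue 112.0 ((318.0, 6.5), (13.0, 10.0), 90.0)
blue 97.5 ((556.0, 63.0), (6.260990142822266, 22.360679626464844), 26.56505012512207)
```

View pics/a.png

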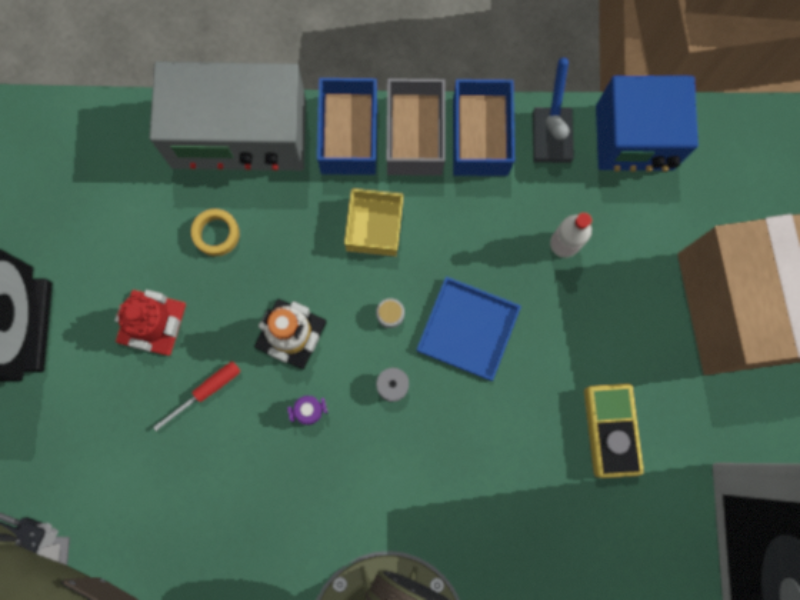

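View pics/b.png

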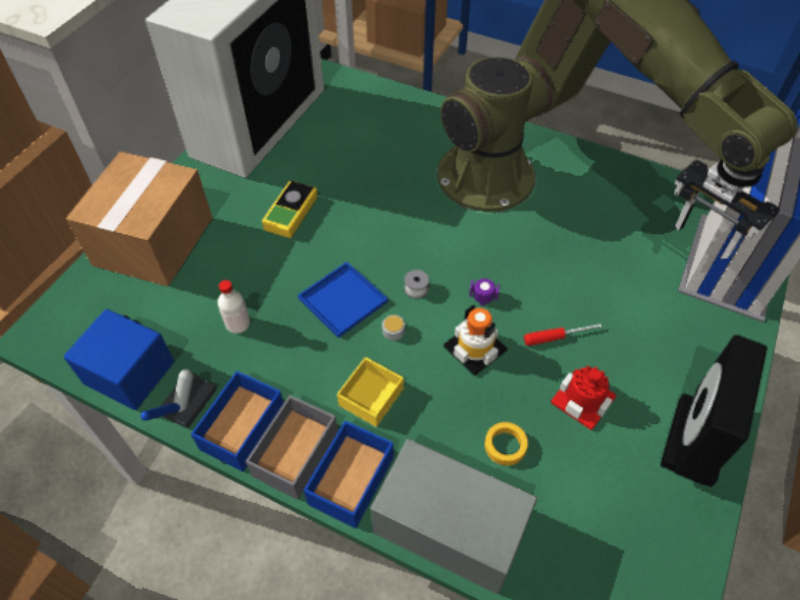

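Top view (800-wide scale): jar with orange cap at about (283,322), tray at (468,330), purple decoy (307,410), red decoy (150,320), solder tip tin (390,313), reel (392,384). Nothing tall lies between jar and tray. Next I compute rough positions.

```bash
cat > m.py <<'E'
from h import *
t=get("top");s=get("scene")
P=[]
for c in(t,s):
    k=blobs(c,(5,150,120),(18,255,255))[1][0]; q=np.array(cv2.minAreaRect(k)[0])
    P.append(ray(c,[q])); print("cap top",plane(c,[q],.11))
(o1,d1),(o2,d2)=P; d1=d1[0];d2=d2[0]
A=np.c_[d1,-d2]; l=np.linalg.lstsq(A,o2-o1,rcond=None)[0]; print("tri",o1+l[0]*d1,o2+l[1]*d2)
for c,i in((t,1),(s,0)):
    k=[k for k in blobs(c,(100,120,60),(125,255,255))[1] if 1500<cv2.contourArea(k)<3300]
    for kk in k:
        b=cv2.boxPoints(cv2.minAreaRect(kk)); p=plane(c,b,.010)
        a=cv2.approxPolyDP(kk,6,True).reshape(-1,2); print("tray?",p.mean(0).round(4),plane(c,a,.014)[:,:2].round(3).tolist())
m,ks=blobs(t,(0,0,0),(180,255,45),60)
for k in ks:
    q=cv2.minAreaRect(k)
    if np.hypot(q[0][0]-203,q[0][1]-233)<40: print("blk",q, plane(t,cv2.boxPoints(q),.02)[:,:2].round(3).tolist())
E
python3 m.py
```

```text
cap top [[0.48906141 0.17462523 0.11      ]]
cap top [[0.49846901 0.17318078 0.11      ]]
tri [0.49061477 0.17586248 0.10109698] [0.49224607 0.17152012 0.10077814]
tray? [ 0.5027 -0.1347  0.01  ] [[0.591, -0.095], [0.462, -0.046], [0.414, -0.175], [0.544, -0.222]]
tray? [ 0.8736 -0.1651  0.01  ] [[0.962, -0.115], [0.784, -0.109], [0.782, -0.203], [0.963, -0.216]]
tray? [0.8737 0.0841 0.01  ] [[0.962, 0.134], [0.781, 0.127], [0.782, 0.032], [0.96, 0.032]]
tray? [ 0.8398 -0.4823  0.01  ] [[0.766, -0.583], [0.9, -0.576], [0.927, -0.502], [0.925, -0.369], [0.797, -0.378], [0.759, -0.444]]
tray? [-0.8842  0.4976  0.01  ] [[-1.041, 0.295], [-0.779, 0.465], [-0.67, 0.622], [-0.903, 0.655], [-1.216, 0.619]]
tray? [0.8497 0.0672 0.01  ] [[0.768, 0.01], [0.927, 0.018], [0.937, 0.129], [0.764, 0.113]]
tray? [ 0.8485 -0.1824  0.01  ] [[0.767, -0.239], [0.923, -0.235], [0.938, -0.108], [0.776, -0.124]]
tray? [ 0.5027 -0.1373  0.01  ] [[0.418, -0.172], [0.539, -0.227], [0.6, -0.096], [0.476, -0.045]]
blk ((209.0, 251.5), (11.0, 14.0), 90.0) [[0.456, 0.174], [0.457, 0.14], [0.43, 0.139], [0.429, 0.174]]
blk ((183.0, 239.5), (13.0, 8.0), 90.0) [[0.488, 0.232], [0.488, 0.212], [0.456, 0.211], [0.456, 0.23]]
```

Call:
{"api": "apply_moves", "payload": {"deltas": [[0, 1.5, -1.7, 1, 0, 0, 0], [0, 1.5, -1.7, 1, 0, 0, 0], [0, 1.5, -1.7, 1, 0, 0, 0], [0, 1.5, -1.7, 1, 0, 0, 0], [0, 1.5, -1.7, 1, 0, 0, 0], [0, 1.5, -1.7, 1, 0, 0, 0], [0, 1.5, -1.7, 1, 0, 0, 0], [0, 1.5, -1.7, 1, 0, 0, 0], [0, 1.5, -1.7, 1, 0, 0, 0], [0, 1.5, -1.7, 1, 0, 0, 0]]}}

```text
time_s: 1.2
ee_pos: [0.3395, 0.3457, 0.3308]
eef_rot: [-3.141, -0.0, 2.791]
force: [-0.1, -0.2, 0.6]
grip_width: 0.0941
grip_force: 0.0
```

Call:
{"api": "apply_moves", "payload": {"deltas": [[0, 1.5, -1.7, 0, 0, 0, 0], [0, 1.5, -1.7, 0, 0, 0, 0], [0, 1.5, -1.7, 0, 0, 0, 0], [0, 1.5, -1.7, 0, 0, 0, 0], [0, 1.5, -1.7, 0, 0, 0, 0], [0, 1.5, -1.7, 0, 0, 0, 0], [0, 1.5, -1.7, 0, 0, 0, 0], [0, 1.5, -1.7, 0, 0, 0, 0], [0, 1.5, -1.7, 0, 0, 0, 0], [0, 1.5, -1.7, 0, 0, 0, 0], [0, 0, 0, 0, 0, 0, 0]]}}

```text
validation failed for argument at $.de...
```

Call:
{"api": "apply_moves", "payload": {"deltas": [[0, 1.5, -1.7, 0, 0, 0, 0], [0, 1.5, -1.7, 0, 0, 0, 0], [0, 1.5, -1.7, 0, 0, 0, 0], [0, 1.5, -1.7, 0, 0, 0, 0], [0, 1.5, -1.7, 0, 0, 0, 0], [0, 1.5, -1.7, 0, 0, 0, 0], [0, 1.5, -1.7, 0, 0, 0, 0], [0, 1.5, -1.7, 0, 0, 0, 0], [0, 1.5, -1.7, 0, 0, 0, 0], [0, 1.5, -1.7, 0, 0, 0, 0]]}}

```text
time_s: 2.2
ee_pos: [0.4895, 0.1757, 0.3303]
eef_rot: [-3.141, -0.0, 2.791]
force: [-0.8, 0.7, -0.0]
grip_width: 0.0944
grip_force: 0.0
```

```bash
python3 - <<'E'
from h import *
w=get("wrist"); cv2.imwrite("pics/w1.png",cv2.resize(w["img"],(800,600))[:,:,::-1]); np.savez("w1.npz",**w)
print(w["hand_eye"].round(3),w["K"][0],ctrl.get_obs()["ee_pos"])
for k in blobs(w,(5,150,120),(18,255,255))[1]: print(cv2.contourArea(k),cv2.minAreaRect(k),plane(w,[cv2.minAreaRect(k)[0]],.117))
E
```

```text
[[-0.001  0.972  0.237  0.069]
 [ 1.     0.001  0.001  0.001]
 [ 0.     0.237 -0.972 -0.154]
 [ 0.     0.     0.     1.   ]] [369.21063366   0.         279.93043014] [0.49099065 0.17375372 0.33000276]
377.0 ((278.45733642578125, 176.4483184814453), (45.460960388183594, 27.447233200073242), 5.440332412719727) [[0.481038   0.17762887 0.117     ]]
```

View pics/w1.png

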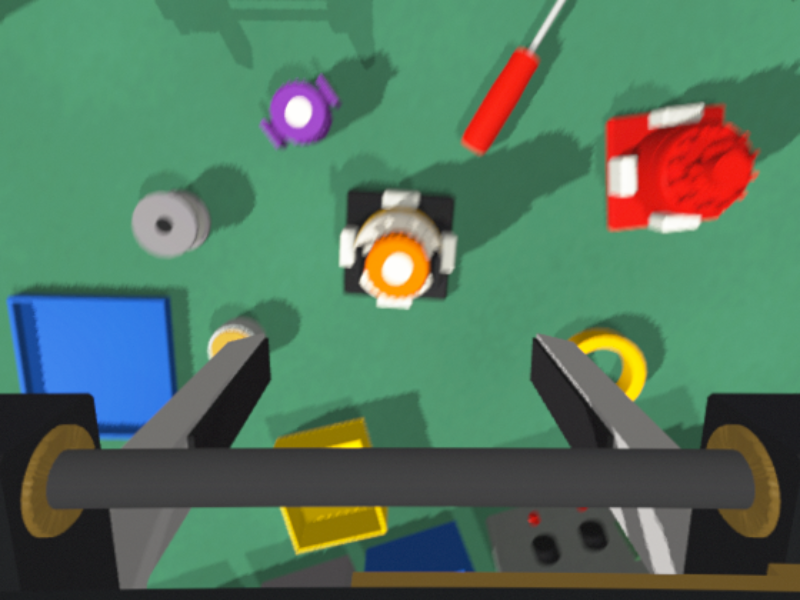

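Wrist view: cap at (397,265) with white top disc; nest edges nearly aligned with the tool. Tabs aren't clear; zoom.

```bash
python3 - <<'E'
from h import *
w=np.load("w1.npz"); im=w["img"][125:215,225:335]
im=np.clip(im.astype(float)**.6*9,0,255).astype(np.uint8)
cv2.imwrite("pics/w1c.png",cv2.resize(im,(733,600),interpolation=cv2.INTER_CUBIC)[:,:,::-1])
E
```

```text
(no output)
```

View pics/w1c.png

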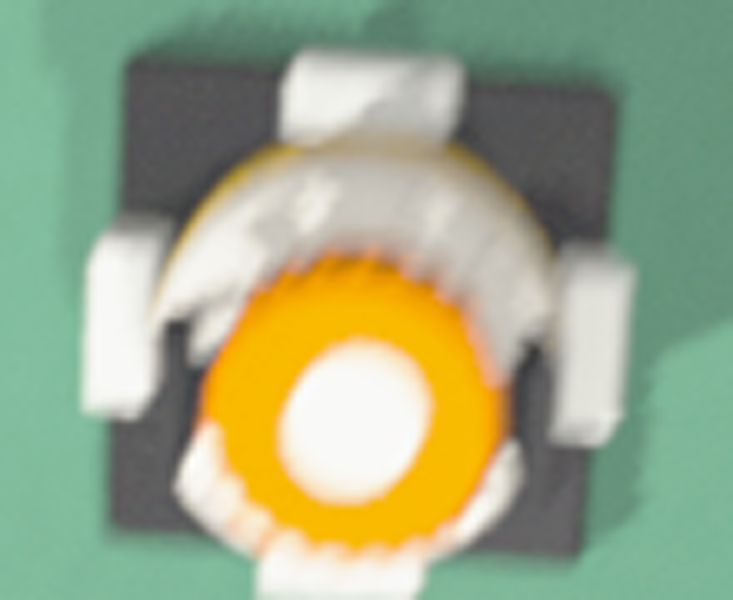

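Call:
{"api": "apply_moves", "payload": {"deltas": [[0, 0.8, -0.3, -1.6, 0, 0, 0], [0, 0.8, -0.3, -1.6, 0, 0, 0], [0, 0.8, -0.3, -1.6, 0, 0, 0], [0, 0.8, -0.3, -1.6, 0, 0, 0], [0, 0.8, -0.3, -1.6, 0, 0, 0], [0, 0.8, -0.3, -1.6, 0, 0, 0], [0, 0.8, -0.3, -1.6, 0, 0, 0], [0, 0.8, -0.3, -1.6, 0, 0, 0], [0, 0, 0, 0, 0, 0, 0], [0, 0, 0, 0, 0, 0, 0]]}}

```text
time_s: 3.25
ee_pos: [0.553, 0.1525, 0.2024]
eef_rot: [-3.141, -0.0, 2.791]
force: [-0.8, 0.2, 0.3]
grip_width: 0.0941
grip_force: 0.0
```

```bash
python3 - <<'E'
from h import *
w=get("wrist"); np.savez("w2.npz",**w)
ks=blobs(w,(5,150,120),(22,255,255))[1]
k=ks[0]; cc,r=cv2.minEnclosingCircle(k); print(cc,r,plane(w,[cc],.117), plane(w,[np.array(cv2.fitEllipse(k)[0])],.117),cv2.fitEllipse(k))
x,y=map(int,cc); x0=max(x-70,0);y0=max(y-57,0); print(x0,y0)
im=w["img"][y0:y0+115,x0:x0+140]
im=np.clip(im.astype(float)**.6*9,0,255).astype(np.uint8)
cv2.imwrite("pics/w2c.png",cv2.resize(im,None,fx=5,fy=5,interpolation=cv2.INTER_CUBIC)[:,:,::-1])
E
```

```text
(278.3260803222656, 116.83695983886719) 38.01500701904297 [[0.48937257 0.17527133 0.117     ]] [[0.48935003 0.17522796 0.117     ]] ((278.2490234375, 116.82679748535156), (70.2574234008789, 73.32098388671875), 177.36764526367188)
208 59
```

View pics/w2c.png

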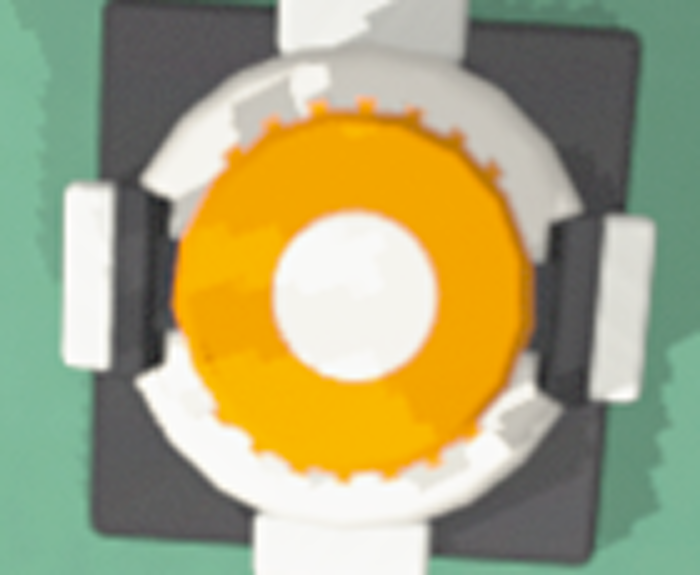

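Tabs are black blocks left (outer edge ~x=113, y 183–370) and right (outer edge (607,215)→(590,400)) of the cap. I project these corners on to z=0.117.

```bash
python3 - <<'E'
from h import *
w=dict(np.load("w2.npz"))
p=lambda L,z:plane(w,[np.array(q)/5-.4+np.array([208,59]) for q in L],z)[:,:2]
q=p([(115,183),(112,368),(607,215),(590,400)],.117)
print(q.round(4).tolist(),"ctr",q.mean(0),"span",np.linalg.norm((q[0]+q[1]-q[2]-q[3])/2),np.linalg.norm(q[0]-q[1]),np.linalg.norm(q[2]-q[3]))
ang=lambda v:np.degrees(np.arctan2(v[1],v[0]))
print("y-axis dirs",ang((q[0]+q[1]-q[2]-q[3])/2),"x dirs",ang(q[0]-q[1]),ang(q[2]-q[3]))
n=p([(103,3),(638,33),(588,560),(93,530)],.02)
print("nest",n.mean(0),ang(n[1]-n[0]),ang(n[2]-n[3]),ang(n[0]-n[3]),ang(n[1]-n[2]))
print("disc",p([(355,296)],.117))
r=R.from_euler("xyz",ctrl.get_obs()["eef_rot"]).as_matrix(); print("tool y",ang(r[:2,1]),"x",ang(r[:2,0]), ctrl.get_obs()["ee_pos"],ctrl.get_obs()["qpos"])
E
```

```text
[[0.467, 0.152], [0.4877, 0.1432], [0.4916, 0.2081], [0.5124, 0.1989]] ctr [0.48969169 0.17553025] span 0.06111853583793049 0.022508233421144202 0.02271198461335798
y-axis dirs -113.83515500203202 x dirs 156.94155426508576 156.25339327328064
nest [0.48989474 0.17492727] 66.81989725591075 66.3515201865058 156.65663842127933 156.18377734620444
disc [[0.48998386 0.17522978]]
tool y 69.90074374859554 x 159.90073197538268 [0.55312816 0.15261785 0.20299401] [ 2.05377897e-01  3.75061994e-01  1.48603869e+00  3.00171382e-05
  1.27982843e+00 -1.01462873e+00]
```

Call:
{"api": "apply_moves", "payload": {"deltas": [[0, -1.06, 0.38, 0, 0, 0, -0.01], [0, -1.06, 0.38, 0, 0, 0, -0.01], [0, -1.06, 0.38, 0, 0, 0, -0.01], [0, -1.06, 0.38, 0, 0, 0, -0.01], [0, -1.06, 0.38, 0, 0, 0, -0.01], [0, -1.06, 0.38, 0, 0, 0, -0.01], [0, 0, 0, -1.2, 0, 0, 0], [0, 0, 0, -1.2, 0, 0, 0], [0, 0, 0, -1.2, 0, 0, 0], [0, 0, 0, 0, 0, 0, 0]]}}

```text
time_s: 4.3
ee_pos: [0.4888, 0.1749, 0.164]
eef_rot: [-3.139, -0.003, 2.73]
force: [1.1, -0.1, 0.2]
grip_width: 0.0941
grip_force: 0.0
```

```bash
python3 - <<'E'
from h import *
w=get("wrist"); np.savez("w3.npz",**w)
k=blobs(w,(5,150,120),(22,255,255))[1][0]; print(plane(w,[np.array(cv2.fitEllipse(k)[0])],.117))
o=ctrl.get_obs(); print(o["ee_pos"],o["eef_rot"],o["qpos"],o["force"],o["moment"])
cv2.imwrite("pics/w3.png",w["img"][:,:,::-1])
t=get("top");s=get("scene")
E
```

```text
[[0.48632211 0.17663908 0.117     ]]
[0.4892083  0.17500539 0.16516282] [-3.14011220e+00 -1.75653689e-03  2.73052039e+00] [ 2.73062387e-01  2.98412988e-01  1.68229984e+00 -4.04836002e-05
  1.16317673e+00 -8.86646890e-01] [ 0.61916165 -0.6702413  -0.2707102 ] [-0.07806552 -0.00466809  0.01459263]
```

View pics/w3.png

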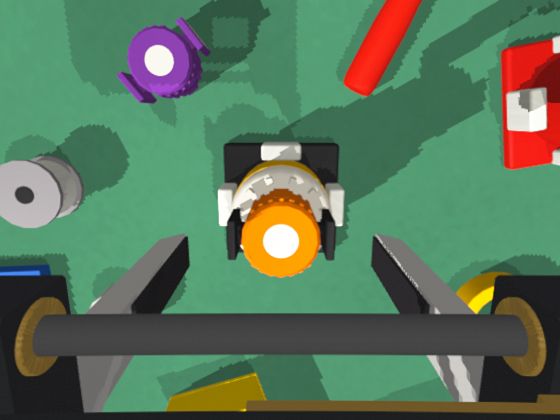

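Cap sits centred between the fingers (tabs at columns 227/335, finger edges 188/374). Descending.

Call:
{"api": "apply_moves", "payload": {"deltas": [[0, 0.03, 0.03, -0.85, 0, 0, 0], [0, 0, 0, -0.85, 0, 0, 0], [0, 0, 0, -0.85, 0, 0, 0], [0, 0, 0, -0.85, 0, 0, 0], [0, 0, 0, -0.85, 0, 0, 0], [0, 0, 0, -0.85, 0, 0, 0], [0, 0, 0, 0, 0, 0, 0], [0, 0, 0, 0, 0, 0, 0]], "grip_force": 25}}

```text
time_s: 5.25
ee_pos: [0.4897, 0.1756, 0.1154]
eef_rot: [-3.141, -0.0, 2.731]
force: [0.1, -0.3, -0.1]
grip_width: 0.0944
grip_force: 0.0
```

```bash
python3 - <<'E'
from h import *
o=ctrl.get_obs(); print(o)
w=get("wrist")
g=cv2.cvtColor(w["img"],cv2.COLOR_RGB2HSV)
m=cv2.inRange(g,(0,0,235),(180,40,255)); k=blobs(w,(0,0,225),(180,45,255))[1]
for c in k[:6]: print(cv2.contourArea(c),cv2.minAreaRect(c)[0],plane(w,[cv2.minAreaRect(c)[0]],.117)[0].round(4))
E
```

```text
{'time_s': 5.25, 'qpos': array([ 2.73879648e-01,  3.62162843e-01,  1.72591374e+00, -2.73530580e-05,
        1.05367747e+00, -8.86085071e-01]), 'joint_vel': array([ 0.00226888, -0.01022016, -0.00629154, -0.00015399,  0.00170864,
       -0.00033564]), 'tau': array([-8.79225321e-03, -5.12453127e+01, -3.00869358e+01,  2.93048343e-02,
        1.14705777e-02, -2.46798918e-04]), 'ee_pos': array([0.48973944, 0.175598  , 0.11540253]), 'eef_rot': array([-3.14147216e+00, -1.09990104e-04,  2.73077456e+00]), 'force': array([ 0.10929336, -0.29716247, -0.14391525]), 'moment': array([ 0.00099855,  0.0268815 , -0.00387311]), 'grip_force': 0.0, 'grip_width': 0.09444013745651997}
1417.5 (278.0, 275.0) [0.4897 0.1751 0.117 ]
991.0 (129.0, 46.0) [0.3806 0.1611 0.117 ]
586.0 (215.21029663085938, 224.12680053710938) [0.4573 0.1599 0.117 ]
329.5 (269.5, 159.0) [0.4411 0.1926 0.117 ]
304.0 (345.6027526855469, 224.9029083251953) [0.4801 0.2111 0.117 ]
152.5 (554.0, 123.0) [0.4735 0.3016 0.117 ]
```

Call:
{"api": "apply_moves", "payload": {"deltas": [[70, 0, 0, 0, 0, 0, 0], [80, 0, 0, 0, 0, 0, 0], [80, 0, 0, 0, 0, 0, 0], [95, 0, 0, 0, 0, 0, 0], [110, 0, 0, 0, 0, 0, 0], [130, 0, 0, 0, 0, 0, 0], [160, 0, 0, 0, 0, 0, 0], [160, 0, 0, 0, 0, 0, 0], [160, 0, 0, 0, 0, 0, 0]], "grip_force": 25}}

```text
time_s: 6.2
ee_pos: [0.4898, 0.1756, 0.1157]
eef_rot: [3.141, 0.0, 2.731]
force: [-1.9, -0.6, 6.2]
grip_width: 0.0493
grip_force: 25.0
```

```bash
cat > o.py <<'E'
from h import *
o=ctrl.get_obs()
for k in("time_s","ee_pos","eef_rot","force","moment","grip_width","grip_force"): print(k,np.round(o[k],4))
print("q6",o["qpos"][5],"tau6",o["tau"][5])
E
python3 o.py
```

```text
time_s 6.2
ee_pos [0.4898 0.1756 0.1157]
eef_rot [3.1414e+00 3.0000e-04 2.7308e+00]
force [-1.9159 -0.5762  6.1742]
moment [-0.1234  0.3551 -0.0162]
grip_width 0.0493
grip_force 25.021
q6 -0.8861313691669314 tau6 -0.002553919402998872
```

Both tabs fully in (49.3 mm). Turn CCW ~30° first.

Call:
{"api": "apply_moves", "payload": {"deltas": [[160, 0, 0, 0, 0, 0, 0.03], [160, 0, 0, 0, 0, 0, 0.06], [160, 0, 0, 0, 0, 0, 0.06], [160, 0, 0, 0, 0, 0, 0.06], [160, 0, 0, 0, 0, 0, 0.06], [160, 0, 0, 0, 0, 0, 0.06], [160, 0, 0, 0, 0, 0, 0.06], [160, 0, 0, 0, 0, 0, 0.06], [160, 0, 0, 0, 0, 0, 0.03], [160, 0, 0, 0, 0, 0, 0]]}}

```text
time_s: 7.2
ee_pos: [0.49, 0.1756, 0.1157]
eef_rot: [3.141, 0.001, -3.072]
force: [0.2, 0.3, 4.7]
grip_width: 0.0491
grip_force: 25.0
```

```bash
python3 o.py
```

```text
time_s 7.2
ee_pos [0.49   0.1756 0.1157]
eef_rot [ 3.1415e+00  8.0000e-04 -3.0717e+00]
force [0.2181 0.3212 4.7175]
moment [0.002  0.0354 0.0063]
grip_width 0.0491
grip_force 25.0203
q6 -1.3668146520759716 tau6 -0.5358226038515568
```

Call:
{"api": "apply_moves", "payload": {"deltas": [[160, 0, 0, 0.02, 0, 0, 0.04], [160, 0, 0, 0, 0, 0, 0.06], [160, 0, 0, 0, 0, 0, 0.03], [160, 0, 0, 0, 0, 0, 0], [160, 0, 0, 0, 0, 0, 0]]}}

```text
time_s: 7.7
ee_pos: [0.4898, 0.1756, 0.1157]
eef_rot: [3.142, 0.0, -2.944]
force: [0.3, 0.2, 4.6]
grip_width: 0.0494
grip_force: 25.0
```

```bash
python3 o.py
```

```text
time_s 7.7
ee_pos [0.4898 0.1756 0.1157]
eef_rot [ 3.1416e+00  4.0000e-04 -2.9438e+00]
force [0.2563 0.2036 4.553 ]
moment [-0.0134 -0.0769  0.0659]
grip_width 0.0494
grip_force 25.0171
q6 -1.4947532369656111 tau6 -0.0680079753510654
```

Call:
{"api": "apply_moves", "payload": {"deltas": [[160, 0, 0, 0, 0, 0, 0.03], [160, 0, 0, 0, 0, 0, 0.03], [160, 0, 0, 0, 0, 0, 0], [160, 0, 0, 0, 0, 0, 0]]}}

```text
time_s: 8.1
ee_pos: [0.4897, 0.1756, 0.1157]
eef_rot: [-3.142, 0.0, -2.881]
force: [0.2, -0.5, 5.7]
grip_width: 0.0493
grip_force: 25.0
```

```bash
python3 o.py
```

```text
time_s 8.1
ee_pos [0.4897 0.1756 0.1157]
eef_rot [-3.1416e+00  2.0000e-04 -2.8811e+00]
force [ 0.2169 -0.5166  5.745 ]
moment [-0.0003  0.0635  0.0272]
grip_width 0.0493
grip_force 25.0194
q6 -1.5573696680960238 tau6 -0.025626537390053272
```

Free so far (38.5°); continue in ~4° steps.

Call:
{"api": "apply_moves", "payload": {"deltas": [[160, 0, 0, 0, 0, 0, 0.03], [160, 0, 0, 0, 0, 0, 0.04], [160, 0, 0, 0, 0, 0, 0], [160, 0, 0, 0, 0, 0, 0]]}}

```text
time_s: 8.5
ee_pos: [0.4897, 0.1756, 0.1157]
eef_rot: [-3.142, 0.0, -2.811]
force: [-0.3, -1.3, 4.7]
grip_width: 0.0491
grip_force: 25.0
```

```bash
python3 o.py | egrep "rot|mom|q6"
```

```text
eef_rot [-3.1416e+00  1.0000e-04 -2.8111e+00]
moment [0.0151 0.0529 0.0645]
q6 -1.6273697854000062 tau6 -0.04210909944958985
```

Call:
{"api": "apply_moves", "payload": {"deltas": [[160, 0, 0, 0, 0, 0, 0.03], [160, 0, 0, 0, 0, 0, 0.04], [160, 0, 0, 0, 0, 0, 0], [160, 0, 0, 0, 0, 0, 0]]}}

```text
time_s: 8.9
ee_pos: [0.4897, 0.1756, 0.1157]
eef_rot: [-3.142, 0.0, -2.741]
force: [0.3, -0.2, 5.6]
grip_width: 0.0492
grip_force: 25.0
```

```bash
python3 o.py | egrep "rot|mom|q6"
```

```text
eef_rot [-3.1416e+00  1.0000e-04 -2.7411e+00]
moment [-0.0259  0.0422  0.073 ]
q6 -1.697357451618707 tau6 -0.04200332681648433
```

Call:
{"api": "apply_moves", "payload": {"deltas": [[160, 0, 0, 0, 0, 0, 0.03], [160, 0, 0, 0, 0, 0, 0.04], [160, 0, 0, 0, 0, 0, 0], [160, 0, 0, 0, 0, 0, 0]]}}

```text
time_s: 9.3
ee_pos: [0.4897, 0.1756, 0.1157]
eef_rot: [-3.142, 0.0, -2.671]
force: [-0.3, 0.0, 5.2]
grip_width: 0.0493
grip_force: 25.0
```

```bash
python3 o.py | egrep "rot|mom|q6"
```

```text
eef_rot [-3.1416e+00  1.0000e-04 -2.6711e+00]
moment [-0.0419  0.1367  0.0464]
q6 -1.7673694416950185 tau6 -0.04136598785407841
```

Call:
{"api": "apply_moves", "payload": {"deltas": [[160, 0, 0, 0, 0, 0, 0.03], [160, 0, 0, 0, 0, 0, 0.04], [160, 0, 0, 0, 0, 0, 0], [160, 0, 0, 0, 0, 0, 0]]}}

```text
time_s: 9.7
ee_pos: [0.4898, 0.1756, 0.1157]
eef_rot: [-3.142, 0.0, -2.601]
force: [-0.8, -0.9, 4.6]
grip_width: 0.049
grip_force: 25.0
```

```bash
python3 o.py | egrep "rot|mom|q6"
```

```text
eef_rot [-3.1415e+00  2.0000e-04 -2.6011e+00]
moment [ 0.032   0.0448 -0.015 ]
q6 -1.8374349255028901 tau6 -0.04118089796975255
```

Call:
{"api": "apply_moves", "payload": {"deltas": [[160, 0, 0, 0, 0, 0, 0.03], [160, 0, 0, 0, 0, 0, 0.03], [160, 0, 0, 0, 0, 0, 0], [160, 0, 0, 0, 0, 0, 0]]}}

```text
time_s: 10.1
ee_pos: [0.4897, 0.1756, 0.1157]
eef_rot: [-3.142, 0.0, -2.541]
force: [-0.2, -0.0, 4.3]
grip_width: 0.0497
grip_force: 25.0
```

```bash
python3 o.py | egrep "rot|mom|q6"
```

```text
eef_rot [-3.1416e+00  1.0000e-04 -2.5411e+00]
moment [-0.0342 -0.0003 -0.0068]
q6 -1.8973762318803147 tau6 -0.025419796002097428
```

Call:
{"api": "apply_moves", "payload": {"deltas": [[160, 0, 0, 0, 0, 0, 0.03], [160, 0, 0, 0, 0, 0, 0.03], [160, 0, 0, 0, 0, 0, 0], [160, 0, 0, 0, 0, 0, 0]]}}

```text
time_s: 10.5
ee_pos: [0.4897, 0.1756, 0.1157]
eef_rot: [-3.142, 0.0, -2.481]
force: [-0.7, 0.8, 4.8]
grip_width: 0.0491
grip_force: 25.0
```

```bash
python3 o.py | egrep "rot|mom|q6"
```

```text
eef_rot [-3.1415e+00  1.0000e-04 -2.4811e+00]
moment [0.0354 0.014  0.0362]
q6 -1.9574300629883665 tau6 -0.02586913586128503
```

Call:
{"api": "apply_moves", "payload": {"deltas": [[160, 0, 0, 0, 0, 0, 0.03], [160, 0, 0, 0, 0, 0, 0.03], [160, 0, 0, 0, 0, 0, 0], [160, 0, 0, 0, 0, 0, 0]]}}

```text
time_s: 10.9
ee_pos: [0.4897, 0.1756, 0.1157]
eef_rot: [-3.142, 0.0, -2.421]
force: [0.4, 0.1, 4.4]
grip_width: 0.0488
grip_force: 25.0
```

```bash
python3 o.py | egrep "rot|mom|q6"
```

```text
eef_rot [-3.1415e+00  1.0000e-04 -2.4211e+00]
moment [0.0565 0.0092 0.0001]
q6 -2.017414414859115 tau6 -0.025480491458438337
```

Call:
{"api": "apply_moves", "payload": {"deltas": [[160, 0, 0, 0, 0, 0, 0.03], [160, 0, 0, 0, 0, 0, 0.03], [160, 0, 0, 0, 0, 0, 0], [160, 0, 0, 0, 0, 0, 0]]}}

```text
time_s: 11.3
ee_pos: [0.4897, 0.1756, 0.1157]
eef_rot: [-3.141, 0.0, -2.361]
force: [-0.2, -0.2, 4.7]
grip_width: 0.0491
grip_force: 25.0
```

```bash
python3 o.py | egrep "rot|mom|q6"
```

```text
eef_rot [-3.1415e+00  1.0000e-04 -2.3611e+00]
moment [0.0384 0.0653 0.0686]
q6 -2.0773654300470086 tau6 -0.025554302847012877
```

Call:
{"api": "apply_moves", "payload": {"deltas": [[160, 0, 0, 0, 0, 0, 0.03], [160, 0, 0, 0, 0, 0, 0.03], [160, 0, 0, 0, 0, 0, 0], [160, 0, 0, 0, 0, 0, 0]]}}

```text
time_s: 11.7
ee_pos: [0.4897, 0.1756, 0.1157]
eef_rot: [-3.142, 0.0, -2.301]
force: [-0.0, -0.2, 5.6]
grip_width: 0.0492
grip_force: 25.0
```

```bash
python3 o.py | egrep "rot|mom|q6"
```

```text
eef_rot [-3.1415e+00  1.0000e-04 -2.3011e+00]
moment [0.014  0.0444 0.0251]
q6 -2.1373704808060827 tau6 -0.02544225426390767
```

Call:
{"api": "apply_moves", "payload": {"deltas": [[160, 0, 0, 0, 0, 0, 0.03], [160, 0, 0, 0, 0, 0, 0.03], [160, 0, 0, 0, 0, 0, 0], [160, 0, 0, 0, 0, 0, 0]]}}

```text
time_s: 12.1
ee_pos: [0.4898, 0.1756, 0.1157]
eef_rot: [-3.141, 0.0, -2.242]
force: [-0.6, 0.1, 5.1]
grip_width: 0.0494
grip_force: 25.0
```

```bash
python3 o.py | egrep "rot|mom|q6"
```

```text
eef_rot [-3.1414e+00  2.0000e-04 -2.2422e+00]
moment [0.0527 0.0134 0.0121]
q6 -2.1963442081163906 tau6 -0.06332136690616608
```

Slight yaw lag and higher wrist torque – perhaps the stop beginning at ~75°. A small further step to confirm.

Call:
{"api": "apply_moves", "payload": {"deltas": [[160, 0, 0, 0, 0, 0, 0.03], [160, 0, 0, 0, 0, 0, 0], [160, 0, 0, 0, 0, 0, 0]]}}

```text
time_s: 12.4
ee_pos: [0.4899, 0.1755, 0.1157]
eef_rot: [-3.141, 0.0, -2.213]
force: [2.3, -1.2, 4.1]
grip_width: 0.0492
grip_force: 25.0
```

```bash
python3 o.py | egrep "rot|mom|q6"
```

```text
eef_rot [-3.1411e+00  3.0000e-04 -2.2131e+00]
moment [-0.2447 -0.4952 -0.0084]
q6 -2.225416100981945 tau6 -0.11894972529262304
```

Stop felt (~75.5°). Back off slightly and try a 1 mm lift.

Call:
{"api": "apply_moves", "payload": {"deltas": [[160, 0, 0, 0, 0, 0, -0.015], [160, 0, 0, 0, 0, 0, 0], [160, 0, 0, 0.05, 0, 0, 0], [160, 0, 0, 0.05, 0, 0, 0], [160, 0, 0, 0, 0, 0, 0], [160, 0, 0, 0, 0, 0, 0]]}}

```text
time_s: 13.0
ee_pos: [0.4896, 0.1755, 0.1163]
eef_rot: [3.141, -0.001, -2.227]
force: [4.4, -1.6, -2.7]
grip_width: 0.0489
grip_force: 25.0
```

```bash
python3 o.py
```

```text
time_s 13.0
ee_pos [0.4896 0.1755 0.1163]
eef_rot [ 3.1413e+00 -6.0000e-04 -2.2274e+00]
force [ 4.36   -1.5809 -2.6839]
moment [-0.2376 -0.7262 -0.1193]
grip_width 0.0489
grip_force 24.9875
q6 -2.211108637762229 tau6 -0.06858923938125372
```

Call:
{"api": "apply_moves", "payload": {"deltas": [[160, 0, 0, 0.05, 0, 0, 0], [160, 0, 0, 0.05, 0, 0, 0], [160, 0, 0, 0, 0, 0, 0], [160, 0, 0, 0, 0, 0, 0]]}}

```text
time_s: 13.4
ee_pos: [0.4896, 0.1756, 0.1176]
eef_rot: [3.141, -0.0, -2.227]
force: [3.3, -1.9, -2.2]
grip_width: 0.0489
grip_force: 25.0
```

```bash
python3 o.py
```

```text
time_s 13.4
ee_pos [0.4896 0.1756 0.1176]
eef_rot [ 3.1414e+00 -3.0000e-04 -2.2274e+00]
force [ 3.2928 -1.935  -2.2096]
moment [-0.3917 -0.5938 -0.0101]
grip_width 0.0489
grip_force 24.9874
q6 -2.211073200416287 tau6 -0.06147097796201706
```

Coming off freely. Continue.

Call:
{"api": "apply_moves", "payload": {"deltas": [[160, 0, 0, 0.1, 0, 0, 0], [160, 0, 0, 0.1, 0, 0, 0], [160, 0, 0, 0.2, 0, 0, 0], [160, 0, 0, 0.2, 0, 0, 0], [160, 0, 0, 0.2, 0, 0, 0], [160, 0, 0, 0, 0, 0, 0]]}}

```text
time_s: 14.0
ee_pos: [0.4896, 0.1758, 0.1261]
eef_rot: [3.141, 0.0, -2.227]
force: [1.4, -0.3, 0.7]
grip_width: 0.0494
grip_force: 25.0
```

```bash
python3 o.py
```

```text
time_s 14.0
ee_pos [0.4896 0.1758 0.1261]
eef_rot [ 3.1412e+00  4.0000e-04 -2.2274e+00]
force [ 1.3546 -0.3052  0.6736]
moment [-0.044   0.0095 -0.0432]
grip_width 0.0494
grip_force 25.0006
q6 -2.211109594959612 tau6 0.003278160365880467
```

Call:
{"api": "apply_moves", "payload": {"deltas": [[160, 0, 0, 0.5, 0, 0, 0], [160, 0, 0, 0.5, 0, 0, 0], [160, 0, 0, 0.5, 0, 0, 0], [160, 0, 0, 0.5, 0, 0, 0], [160, 0, 0, 0.5, 0, 0, 0], [160, 0, 0, 1.5, 0, 0, 0], [160, 0, 0, 2.0, 0, 0, 0], [160, 0, 0, 2.0, 0, 0, 0], [160, 0, 0, 2.0, 0, 0, 0], [160, 0, 0, 0, 0, 0, 0]]}}

```text
time_s: 15.0
ee_pos: [0.4905, 0.1759, 0.2282]
eef_rot: [-3.139, 0.004, -2.227]
force: [0.9, -0.1, -1.5]
grip_width: 0.0494
grip_force: 25.0
```

```bash
python3 o.py; python3 - <<'E'
from h import *
w=get("wrist");s=get("scene");t=get("top")
s0=s["img"][130:330,230:430]
cv2.imwrite("pics/l.png",np.hstack([cv2.resize(w["img"],(480,360)),cv2.resize(s0,(320,360))])[:,:,::-1])
# tray in top+scene, floor-colour & rim
for c in(t,s):
    for k in blobs(c,(100,120,60),(125,255,255))[1]:
        p=plane(c,[cv2.minAreaRect(k)[0]],.01)[0]
        if np.hypot(p[0]-.5,p[1]+.136)<.05: print(p,plane(c,cv2.approxPolyDP(cv2.convexHull(k),5,True).reshape(-1,2),.014)[:,:2].round(4).tolist())
E
```

```text
time_s 15.0
ee_pos [0.4905 0.1759 0.2282]
eef_rot [-3.139   0.0035 -2.2273]
force [ 0.8889 -0.0732 -1.5156]
moment [ 0.0938 -0.0382 -0.0021]
grip_width 0.0494
grip_force 24.9943
q6 -2.2111229360113978 tau6 0.001134877820732072
[ 0.5021058 -0.1343093  0.01     ] [[0.5914, -0.0955], [0.5442, -0.222], [0.4142, -0.1754], [0.4621, -0.0459]]
[ 0.505592   -0.13611061  0.01      ] [[0.4164, -0.1694], [0.4757, -0.0449], [0.6001, -0.0963], [0.5393, -0.2272]]
```

View pics/l.png

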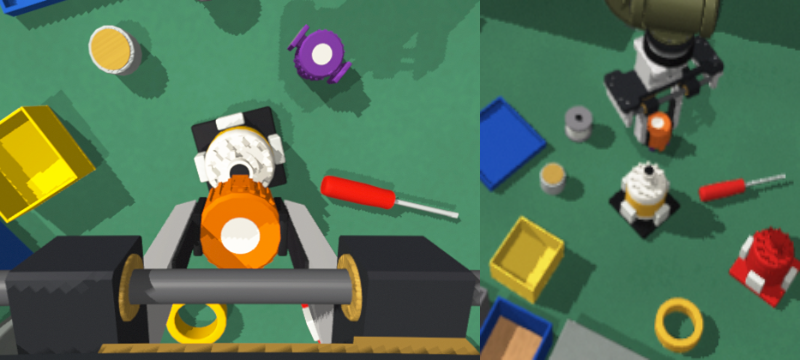

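Cap held upright and clear of the jar (bare neck visible). Tray centre ≈ (0.5035, -0.1345). Carry it there, unwinding the wrist.

Call:
{"api": "apply_moves", "payload": {"deltas": [[160, 0.05, -0.5, 0, 0, 0, -0.06], [160, 0.05, -1, 0, 0, 0, -0.06], [160, 0.05, -1.5, 0, 0, 0, -0.06], [160, 0.05, -1.5, 0, 0, 0, -0.06], [160, 0.05, -1.5, 0, 0, 0, -0.06], [160, 0.05, -1.5, 0, 0, 0, -0.06], [160, 0.05, -1.5, 0, 0, 0, -0.06], [160, 0.05, -1.5, 0, 0, 0, -0.06], [160, 0.05, -1.5, 0, 0, 0, -0.06], [160, 0.05, -1.5, 0, 0, 0, -0.06]]}}

```text
time_s: 16.15
ee_pos: [0.4943, 0.04, 0.2243]
eef_rot: [3.141, -0.002, -2.83]
force: [0.1, 0.1, 0.3]
grip_width: 0.049
grip_force: 25.0
```

Call:
{"api": "apply_moves", "payload": {"deltas": [[160, 0.1, -1.8, 0, 0, 0, -0.06], [160, 0.1, -1.8, 0, 0, 0, -0.06], [160, 0.1, -1.8, 0, 0, 0, -0.06], [160, 0.1, -1.8, 0, 0, 0, -0.06], [160, 0.1, -1.8, 0, 0, 0, -0.06], [160, 0.1, -1.8, 0, 0, 0, -0.06], [160, 0.1, -1.8, 0, 0, 0, -0.06], [160, 0.1, -1.8, 0, 0, 0, -0.06], [160, 0, -1.8, 0, 0, 0, -0.06], [160, 0, -1, 0, 0, 0, -0.06]]}}

```text
time_s: 17.15
ee_pos: [0.5022, -0.1324, 0.2242]
eef_rot: [-3.142, -0.002, 2.853]
force: [0.9, -0.6, -1.0]
grip_width: 0.0492
grip_force: 25.0
```

Call:
{"api": "apply_moves", "payload": {"deltas": [[160, 0, 0, 0, 0, 0, -0.04], [160, 0, 0, -1, 0, 0, -0.04], [160, 0, 0, -2, 0, 0, 0], [160, 0, 0, -2, 0, 0, 0], [160, 0, 0, -2, 0, 0, 0], [160, 0, 0, -2, 0, 0, 0], [160, 0, 0, -1, 0, 0, 0], [160, 0, 0, 0, 0, 0, 0], [160, 0, 0, 0, 0, 0, 0]]}}

```text
time_s: 18.05
ee_pos: [0.5028, -0.1315, 0.126]
eef_rot: [-3.142, 0.0, 2.776]
force: [0.6, -0.5, -0.8]
grip_width: 0.0494
grip_force: 25.0
```

```bash
python3 o.py; python3 - <<'E'
from h import *
w=get("wrist"); np.savez("w5.npz",**w)
cv2.imwrite("pics/p.png",w["img"][:,:,::-1])
E
```

```text
time_s 18.05
ee_pos [ 0.5028 -0.1315  0.126 ]
eef_rot [-3.1416e+00  1.0000e-04  2.7758e+00]
force [ 0.5775 -0.4605 -0.7711]
moment [-0.0237  0.0145  0.0028]
grip_width 0.0494
grip_force 24.9946
q6 -1.5311456545187532 tau6 5.469837788041332e-05
```

View pics/p.png

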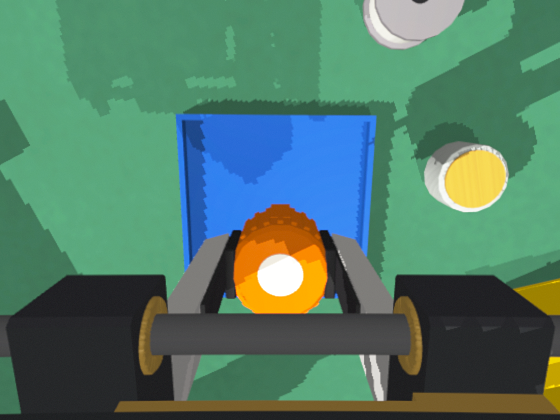

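Tray's far rim corners at (177,115) and (376,115), cap centred in the jaws at column 281. I project those corners to check.

```bash
python3 - <<'E'
from h import *
w=dict(np.load("w5.npz"))
p=plane(w,[(177,115),(376,115)],.014)[:,:2]; d=p[1]-p[0]; L=np.linalg.norm(d); d/=L
n=np.array([-d[1],d[0]]); 
for s in(1,-1): print(L,p,(p.mean(0)+s*.07*n))
E
```

```text
0.1386692462605216 [[ 0.41329554 -0.17343419]
 [ 0.46302373 -0.04398819]] [ 0.37281551 -0.08360848]
0.1386692462605216 [[ 0.41329554 -0.17343419]
 [ 0.46302373 -0.04398819]] [ 0.50350376 -0.1338139 ]
```

Call:
{"api": "apply_moves", "payload": {"deltas": [[160, 0.05, -0.25, -1, 0, 0, 0], [160, 0, 0, -2, 0, 0, 0], [160, 0, 0, -2, 0, 0, 0], [160, 0, 0, -1.5, 0, 0, 0], [160, 0, 0, -1, 0, 0, 0], [160, 0, 0, -0.3, 0, 0, 0], [160, 0, 0, 0, 0, 0, 0], [160, 0, 0, -0.1, 0, 0, 0], [160, 0, 0, -0.1, 0, 0, 0], [160, 0, 0, 0, 0, 0, 0]]}}

```text
time_s: 19.1
ee_pos: [0.5033, -0.1339, 0.0459]
eef_rot: [3.142, 0.001, 2.776]
force: [1.0, 0.5, -1.6]
grip_width: 0.0496
grip_force: 25.0
```

```bash
python3 o.py
```

```text
time_s 19.1
ee_pos [ 0.5033 -0.1339  0.0459]
eef_rot [3.1416e+00 5.0000e-04 2.7758e+00]
force [ 1.0095  0.4638 -1.5943]
moment [-0.0359 -0.0315  0.0559]
grip_width 0.0496
grip_force 24.9943
q6 -1.5354179973608224 tau6 -0.0004531540889729513
```

Underside should be ~3 mm above the floor; feel down.

Call:
{"api": "apply_moves", "payload": {"deltas": [[160, 0, 0, -0.1, 0, 0, 0], [160, 0, 0, -0.05, 0, 0, 0], [160, 0, 0, -0.05, 0, 0, 0], [160, 0, 0, 0, 0, 0, 0], [160, 0, 0, 0, 0, 0, 0]]}}

```text
time_s: 19.6
ee_pos: [0.5032, -0.1339, 0.0436]
eef_rot: [-3.142, 0.0, 2.776]
force: [0.3, -0.3, -0.5]
grip_width: 0.0492
grip_force: 25.0
```

Call:
{"api": "apply_moves", "payload": {"deltas": [[160, 0, 0, -0.05, 0, 0, 0], [160, 0, 0, 0, 0, 0, 0], [160, 0, 0, 0, 0, 0, 0]]}}

```text
time_s: 19.9
ee_pos: [0.5032, -0.1339, 0.0431]
eef_rot: [-3.142, 0.0, 2.776]
force: [0.7, 0.9, -1.1]
grip_width: 0.0492
grip_force: 25.0
```

```bash
python3 o.py
```

```text
time_s 19.9
ee_pos [ 0.5032 -0.1339  0.0431]
eef_rot [-3.1416  0.      2.7758]
force [ 0.7376  0.9181 -1.0718]
moment [ 0.0136 -0.0163  0.013 ]
grip_width 0.0492
grip_force 24.9944
q6 -1.5353922557954627 tau6 -8.98251346370671e-05
```

Call:
{"api": "apply_moves", "payload": {"deltas": [[160, 0, 0, -0.05, 0, 0, 0], [160, 0, 0, 0, 0, 0, 0], [160, 0, 0, 0, 0, 0, 0]]}}

```text
time_s: 20.2
ee_pos: [0.5033, -0.1339, 0.0428]
eef_rot: [-3.142, 0.0, 2.776]
force: [-0.3, -0.3, 2.6]
grip_width: 0.0494
grip_force: 25.0
```

Call:
{"api": "apply_moves", "payload": {"deltas": [[160, 0, 0, -0.03, 0, 0, 0], [160, 0, 0, 0, 0, 0, 0], [160, 0, 0, 0, 0, 0, 0]]}}

```text
time_s: 20.5
ee_pos: [0.5033, -0.1339, 0.0427]
eef_rot: [3.142, 0.0, 2.776]
force: [-1.6, 1.1, 6.1]
grip_width: 0.0493
grip_force: 25.0
```

Touchdown. Release slowly, symmetrically.

Call:
{"api": "apply_moves", "payload": {"deltas": [[115, 0, 0, 0.03, 0, 0, 0], [105, 0, 0, 0, 0, 0, 0], [95, 0, 0, 0, 0, 0, 0], [85, 0, 0, 0, 0, 0, 0], [75, 0, 0, 0, 0, 0, 0], [60, 0, 0, 0, 0, 0, 0], [40, 0, 0, 0, 0, 0, 0], [30, 0, 0, 0, 0, 0, 0], [30, 0, 0, 0, 0, 0, 0], [30, 0, 0, 0, 0, 0, 0]]}}

```text
time_s: 21.5
ee_pos: [0.5032, -0.1339, 0.0426]
eef_rot: [-3.142, 0.0, 2.776]
force: [0.0, -0.2, 0.5]
grip_width: 0.0826
grip_force: 0.0
```

Call:
{"api": "apply_moves", "payload": {"deltas": [[30, 0, 0, 0.5, 0, 0, 0], [30, 0, 0, 1, 0, 0, 0], [30, 0, 0, 1.5, 0, 0, 0], [30, 0, 0, 2, 0, 0, 0], [30, 0, 0, 2, 0, 0, 0], [30, 0, 0, 2, 0, 0, 0], [30, 0, 0, 2, 0, 0, 0], [30, 0, 0, 2, 0, 0, 0], [30, 0, 0, 2, 0, 0, 0], [30, 0, 0, 0, 0, 0, 0]]}}

```text
time_s: 22.5
ee_pos: [0.5041, -0.1342, 0.1958]
eef_rot: [3.141, 0.005, 2.776]
force: [-0.3, -0.8, -0.8]
grip_width: 0.083
grip_force: 0.0
```

```bash
python3 - <<'E'
from h import *
w=get("wrist"); s=get("scene")
k=blobs(w,(5,150,120),(22,255,255))[1][0]; print(plane(w,[np.array(cv2.fitEllipse(k)[0])],.044), ctrl.get_obs()["time_s"])
cv2.imwrite("pics/f.png",np.hstack([cv2.resize(w["img"],(400,300)),cv2.resize(s["img"],(400,300))])[:,:,::-1])
E
```

```text
[[ 0.50061954 -0.13256094  0.044     ]] 22.6
```

View pics/f.png

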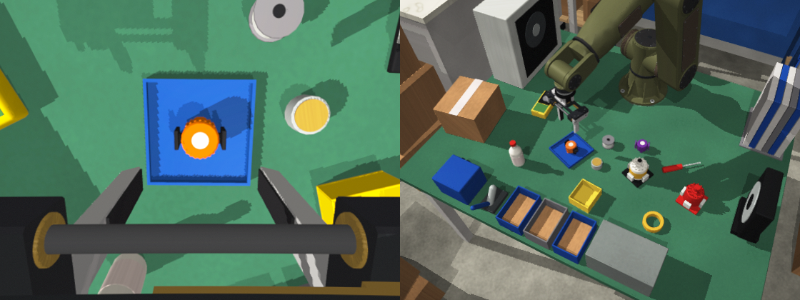

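The cap stands upright in the middle of the tray (wrist view (201,141), tray spanning 145–252), and the gripper is clear of everything.

```bash
python3 -c "
from station import ctrl
print(ctrl.hand_in())"
```

```text
the job is handed in; nothing more can be done
None
```

The flux jar is open: I felt the stop at about 75° counter-clockwise, the cap lifted off with wrist readings of only a few newtons, and it now stands upright in the middle of the blue tray, released; I handed the job in after about 23 s of robot time.

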